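Index the welding positioner and set its brake

ROBOT

A 6-joint arm with a two-finger parallel gripper is mounted at the origin on a cart in front of the work surface, level with it; the furniture and walls round the work are solid. World frame = base frame: x ahead of the robot, y to its left, z up, the work surface at z = 0. Lengths are in m, angles in rad, forces in N, time in s.
With the tool pointing down it reaches from about 0.275 to 0.875 m from the base axis. Payload 12.5 kg.
Tool frame: the origin (TCP) lies on the centre line of the jaws, within the pads' length; the fingertips stand r.finger_overhang ahead of it and the grasp point (between the pads) lies 3 mm ahead of it (r.finger_overhang is the distance from the TCP to the fingertips, in m); z points along the fingers, y is the line along which they close (so a half turn about z gives the same grasp; the last joint's range is limited). The gripper opens to 85 mm and grips with 20 to 120 N. Pads are 22 mm wide; open, the fingers measure 114 mm over their backs; the gripper's body (76 mm by 85 mm) begins 54 mm behind the grasp point. The pads swing forward as they close: fully open they stand 13 mm farther back than shut.
Start: joints at [1.247, 0.351, 1.652, -0, 1.139, -0.085], TCP at [0.13, 0.534, 0.253] pointing down, gripper open.
Joint ranges: [-2.75, 2.75], [-0.79, 2.1], [0.01, 2.65], [-1.57, 4.71], [0.07, 3.14], [-2.87, 2.87]. Speed limits (rad/s): [2.22, 2.22, 2.79, 3.14, 3.14, 3.14].

INTERFACE

Orientations are given as a unit quaternion [x, y, z, w].
In Python, from cell import r, optics gives the robot as it stands. The module is installed in compiled form; this text tells all that it offers. Calls block until the motion is done:
- r.move_to(position, orientation): joint-space move of the TCP to a pose.
- r.move_linear(position, rot=None, vel=0.15): straight line of the TCP; rot=None keeps the orientation; vel is the mean speed in m/s.
- r.set_joints(angles): joint-space move.
- r.set_gripper(opening, squeeze=None): opening from 0.0 (shut) to 1.0 (fully open); squeeze is the grip in N (None keeps the last); returns when the fingers have stopped.
- r.sleep(seconds).
- r.inverse_kinematics(position, orientation): joint angles nearest the present ones, or None.
- optics.get_image(name): name is "side" or "top" or "wrist"; returns a dict with "pixels" (480x640x3 uint8, red, green, blue), "depth" (480x640 float32, m along the optical axis (not along the pixel's ray), 0 where there is no reading), "fx", "fy", "cx", "cy" (pixels), "camera_from_world" (4x4, takes a point from world to camera coordinates); the wrist camera has in their place "mount" (4x4, takes a point from camera to tool coordinates, whose origin is the TCP and whose axes are the flange's). Camera axes: x right, y down, z forward; pixel columns grow to the right and rows downward; lengths in m; the calibration is good to about 2 mm. The wrist camera is an equidistant fisheye: a pixel r from the principal point sees the ray r / f radians off the axis. A picture is of the moment at which its call begins: read the wrist's pose just before it.
A pose or a line that the arm cannot do raises r.PlanningError and nothing moves.
- r.hand_in(): hands the job in; it is judged then, once.
Readings, each from a call of its own:
- r.current_t(): time.
- r.current_q(): joint angles.
- r.current_qvel(): joint speeds.
- r.current_effort(): joint torques, N m.
- r.current_tool_pos(): TCP position.
- r.current_ee_rot(): TCP orientation.
- r.current_contact_force(): force on the tool from outside, world axes, zero at the start.
- r.current_torque(): the same for the moment, N m.
- r.current_opening(): opening from 0.0 (shut) to 1.0 (fully open).
- r.current_finger_force(): force on a finger pad.
Only numpy, scipy, OpenCV 4.12 (cv2) and the standard library are available. Lean on these libraries where they do the work, as an engineer would, in place of code of your own. Each camera call takes 0.05 s, during which the arm holds its last target. There are 200 camera calls.

TASK

Turn the positioner's index selector the shorter way round, never by half a turn or more from where it stood, until its orange pointer stands over the middle of the green stud. Then, keeping the yellow button in the grip squeezed, swing the brake lever fully down towards the robot and let go so that the button springs out again, with the pointer still over the green stud. Do not shift or knock over the spray can or the V block.

Things in the scene. Friction and masses are not known exactly. Their poses are not given: they have to be found in the camera images.
- positioner: Blue welding positioner fixed on the table; base plate 250 x 380 x 12 mm. Origin on the table near the plate's centre, x away from the robot at yaw 0, y left. At its left an aluminium flange 215 mm square, tilted 35 degrees to face the robot, face centre at (0, 75, 125) mm, carries the index selector; at its right (y = -130 mm) is the brake lever.
- selector_grip (a point): Index selector: dark disc 132 mm across with a black bar grip 100 x 20 mm, 18 to 54 mm above the flange face. Point on the turning axis, 43 mm above the face, 25 mm above the disc, 11 mm below the bar's top. z = turning axis, out of the tilted face (35 degrees from vertical, leaning to the robot); -x = along the bar to the pointer; y = across the bar. Turns with it.
- pointer_tip (a point): Tip of the orange pointer, at 85 mm from the selector's axis and 15.5 mm above the flange's face.
- selector (a joint): Index selector angle, rad, positive about selector_grip's z axis (anticlockwise seen facing the flange). No stops: it turns endlessly both ways against a steady 0.10 N m and stays where left. At 0 the pointer points down the slope to the robot; at +1.57 to the robot's right (-y).
- green_mark (a point): Point above the middle of the green stud which the pointer tip reaches when it stands right over it (selector at +1.95 or -1.95 rad). The stud is 24 mm across, 9 mm high, on the flange face, 85 mm from the selector's axis, on the right or the left side; the red stud is on the other. The pointer passes 4 mm above the studs.
- lever_grip (a point): Middle of the brake lever's black grip, 150 mm from the pivot, 40 mm from the lever's end. Grip 80 mm long, 22 mm wide, 24 mm thick; yellow squeeze button (56 x 16 mm) in its +y side: 29 mm over it, 23 mm when squeezed. z = along the lever away from the pivot, y = across the grip, parallel to the hinge. The lever leans to the robot: raised 20, down 75 degrees from vertical.
- lever_pivot (a point): Pivot of the brake lever, 75 mm above the table; the lever turns about this point's y axis.
- brake_lever (a joint): Swing of the brake lever in rad: 0 raised, 0.96 fully down (towards the robot, at its stop). A pawl locks it at both ends; with the button squeezed more than 4.5 mm it moves against a friction of 0.55 N m and stays where left.
- grip_button (a joint): Travel of the squeeze button in m: 0 out, 0.006 fully squeezed; spring of 2 N at the start and 6 N when fully in. If let go in mid-swing it stays in, held by the quadrant; it springs out by itself once the lever is down (beyond 0.85 rad).
- can_centre (a point): Spray can, 58 mm diameter, 192 mm tall, white and red, standing on the table to the left; this is its centre, 96 mm up. A bystander.
- block_centre (a point): Grey steel V block 60 x 40 x 34 mm on the table to the right; this is its centre, 17 mm up. A bystander.

How it is judged:
On the way, in this order (a step that is already met when the one before it is completed fails the run):
1. the pointer stands over the green stud (tip within 8 mm of its middle), the lever still raised (distance between pointer_tip and green_mark below 0.008 m and value of joint brake_lever below 0.12 rad), for 0.2 s.
2. the brake lever is swung down while the button is squeezed (value of joint brake_lever above 0.4 rad and value of joint grip_button above 0.003 m).
3. the brake lever is fully down and its button out (value of joint brake_lever above 0.87 rad and value of joint grip_button below 0.002 m), for 0.2 s.
At the end, for the whole second after the job is handed in: The pointer tip is within 8 mm of the point over the middle of the green stud and the selector is still; the brake lever is down (beyond 0.87 rad of 0.96) and its button has sprung out (less than 2 mm in) (all of step 3 and distance between pointer_tip and green_mark below 0.008 m and velocity of joint selector between -0.05 and 0.05 rad/s); the robot touches nothing.
It fails at once if the selector is turned nearly half a turn or more (over 170 degrees) from where it stood, as by going the longer way round (distance of pointer_tip from where it was at the start of the episode above 0.1695 m).
It fails at once if the spray can is shifted by more than 20 mm or knocked over (distance of can_centre from where it was at the start of the episode above 0.02 m).
It fails at once if the V block is shifted by more than 20 mm (distance of block_centre from where it was at the start of the episode above 0.02 m).
It also fails if it takes over 54 s, if anything falls off the work surface, if the arm or the gripper's body presses on something with over 40 N, if the wrist force passes 120 N, or if a joint passes its speed limit or range.

## Working session

There is one attempt and no reset: what is moved stays moved. The work goes in short steps, each a Python script; the robot and the scene stay as the last script left them, time stands still between calls to the robot, and variables do not carry over. Pictures are saved under pics/ and viewed, at most 10 in all, crops included, and the job is handed in when it is done.

```bash
mkdir -p pics; python3 - <<'E'
from cell import r, optics
import cv2, numpy as np, pickle
for n in ("side","top"):
    d=optics.get_image(n); pickle.dump(d,open(n+".pkl","wb"))
    cv2.imwrite(f"pics/{n}0.png",d["pixels"][:,:,::-1])
    T=np.linalg.inv(d["camera_from_world"]); print(n,T.round(3).tolist(),d["fx"],d["cx"],d["cy"],(d["depth"]>0).mean())
print(r.current_t(),r.finger_overhang,r.current_ee_rot(),r.current_tool_pos())
E
```

```text
side [[0.901, -0.294, 0.319, 0.183], [-0.434, -0.609, 0.664, -0.893], [-0.001, -0.736, -0.677, 1.058], [0.0, 0.0, 0.0, 1.0]] 574.3001057576619 313.7352894867158 230.76891711459305 0.9960872395833333
top [[-0.01, -0.978, 0.209, 0.336], [-1.0, 0.009, -0.006, -0.012], [0.004, -0.209, -0.978, 1.282], [0.0, 0.0, 0.0, 1.0]] 463.90871411763 327.65889397504174 244.43384223910923 0.9961360677083333
0.1 0.022 [ 1.19120768e-01  9.92879635e-01 -5.12472463e-04 -9.81071203e-05] [0.12999478 0.53412717 0.25281661]
```

View pics/top0.png

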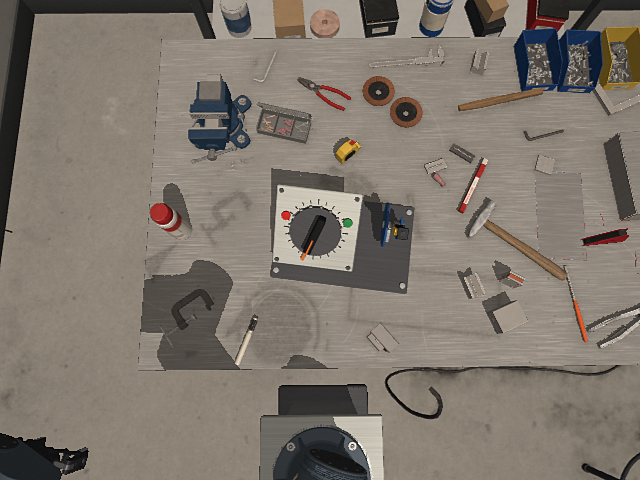

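View pics/side0.png

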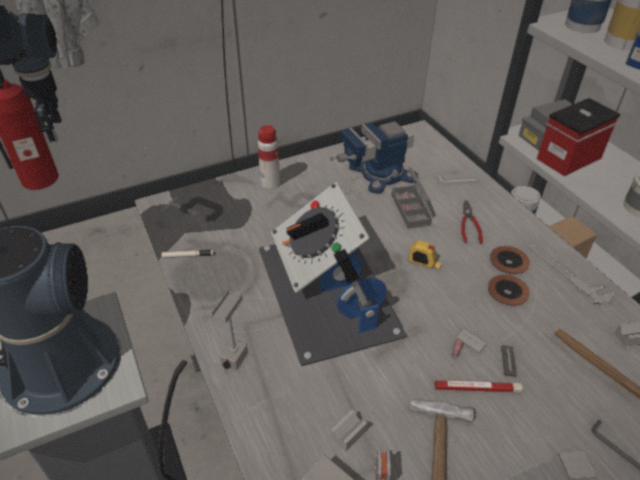

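```bash
cat > h.py <<'E'
import numpy as np, cv2, pickle
from scipy.spatial.transform import Rotation as R
def cloud(d):
    v,u=np.indices(d["depth"].shape); z=d["depth"].astype(float)
    P=np.stack([(u-d["cx"])/d["fx"]*z,(v-d["cy"])/d["fy"]*z,z,np.ones_like(z)],-1)
    return (P@np.linalg.inv(d["camera_from_world"]).T)[...,:3]
def hsv(d): return cv2.cvtColor(d["pixels"],cv2.COLOR_RGB2HSV)
def hull_roi(shape,x0,y0,x1,y1):
    m=np.zeros(shape,bool); m[y0:y1,x0:x1]=1; return m
E
python3 - <<'E'
from h import *
for n,roi in (("top",(265,178,425,300)),("side",(255,175,410,365))):
    d=pickle.load(open(n+".pkl","rb")); P=cloud(d); H=hsv(d); h,s,v=[H[...,i].astype(int) for i in range(3)]
    m=hull_roi(h.shape,*roi)&(d["depth"]>0)
    w=m&(s<40)&(v>170)&(P[...,2]>.05)
    _,l,st,_=cv2.connectedComponentsWithStats(w.astype(np.uint8)); w=l==1+st[1:,4].argmax()
    w2=cv2.erode(w.astype(np.uint8),np.ones((3,3)))>0
    X=P[w2]
    for _ in range(4):
        c=X.mean(0); nn=np.linalg.svd(X-c)[2][2]; nn*=np.sign(nn[2]); X=X[abs((X-c)@nn)<.004]
    print(n,"normal",nn.round(4),"tilt",np.degrees(np.arccos(nn[2])),"yaw",np.degrees(np.arctan2(-nn[1],-nn[0])), "resid",np.std((X-c)@nn))
    ex=np.array([-nn[0],-nn[1],0]);ex/=np.linalg.norm(ex); Y=np.cross([0,0,1],ex); U=np.cross(Y,nn) # U up slope
    # outline by casting rays onto the plane
    Ti=np.linalg.inv(d["camera_from_world"])
    def cast(u,v,off=0):
        ray=Ti[:3,:3]@[(u-d["cx"])/d["fx"],(v-d["cy"])/d["fy"],1]; o=Ti[:3,3]
        return o+ray*(((c+off*nn-o)@nn)/(ray@nn))
    cn=max(cv2.findContours(w.astype(np.uint8),0,1)[0],key=cv2.contourArea)[:,0]
    Q=np.array([cast(*p)-c for p in cn]); q=np.c_[Q@U,Q@Y].astype(np.float32)
    rc=cv2.minAreaRect(q*1000); ctr=c+U*rc[0][0]/1000+Y*rc[0][1]/1000
    print(" rect",rc," face centre",ctr.round(4))
    for nm,mm,off in (("green",(h>50)&(h<85)&(s>120)&(v>60),.009),("red",((h<5)|(h>174))&(s>140)&(v>120),.009),("orange",(h>=6)&(h<=16)&(s>140)&(v>120),.0155)):
        mm=mm&m; 
        _,l,st,cc=cv2.connectedComponentsWithStats(mm.astype(np.uint8)); k=1+st[1:,4].argmax()
        p=cast(*cc[k],off)-ctr; print(" ",nm,cc[k].round(1),st[k,4],"U,Y mm",(p@U*1000).round(1),(p@Y*1000).round(1),"ang",np.arctan2(-p@Y,-p@U).round(3))
    ye=m&(h>20)&(h<35)&(s>120)&(v>80); print(" yellow n",ye.sum(), P[ye].mean(0).round(4) if ye.any() else None, np.argwhere(ye).mean(0))
    bk=m&(v<60)&(P[...,2]>.13)&(P[...,1]<ctr[1]-.12); print(" black",bk.sum(),P[bk].mean(0).round(4),P[bk].min(0).round(3),P[bk].max(0).round(3))
    bl=m&(h>95)&(h<125)&(s>100)&(P[...,2]>.03)&(P[...,1]<ctr[1]-.12); print(" blue",bl.sum(),P[bl].mean(0).round(4),P[bl].min(0).round(3),P[bl].max(0).round(3))
d=pickle.load(open("top.pkl","rb")); s=pickle.load(open("side.pkl","rb"))
a=cv2.resize(d["pixels"][180:280,350:430],None,fx=5,fy=5,interpolation=2); b=cv2.resize(s["pixels"][235:335,315:395],None,fx=5,fy=5,interpolation=2)
cv2.imwrite("pics/lev.png",np.hstack([a,b])[...,::-1])
E
```

```text
top normal [-0.5693  0.0756  0.8187] tilt 35.04755041008129 yaw -7.567969592421633 resid 0.0018049510337067246
 rect ((-7.459320068359375, 0.8167190551757812), (211.71519470214844, 211.72618103027344), 89.98186492919922)  face centre [0.6235 0.0111 0.1255]
  green [347.3 222.4] 58 U,Y mm 31.7 -78.6 ang 1.954
  red [285.4 215.2] 58 U,Y mm 31.2 78.7 ang -1.948
  orange [305.9 251.6] 48 U,Y mm -59.0 18.3 ang -0.3
 yellow n 38 [ 0.5927 -0.175   0.2297] [230.5        394.31578947]
 black 94 [ 0.5937 -0.1876  0.2319] [ 0.568 -0.206  0.131] [ 0.649 -0.17   0.261]
 blue 224 [ 0.6414 -0.1754  0.1002] [ 0.589 -0.222  0.03 ] [ 0.702 -0.163  0.2  ]
side normal [-0.581   0.075   0.8104] tilt 35.86230795730407 yaw -7.356195460046641 resid 0.0019657213017776087
 rect ((3.5476512908935547, 23.21566390991211), (144.18148803710938, 60.224143981933594), 89.60623168945312)  face centre [ 0.675  -0.0346  0.1691]
  green [335.8 247.2] 31 U,Y mm -40.3 -46.3 ang 0.855
  red [314.2 204. ] 33 U,Y mm -38.8 112.2 ang -1.238
  orange [293.2 226.5] 17 U,Y mm -110.2 88.7 ang -0.678
 yellow n 0 None [nan nan]
 black 405 [ 0.5901 -0.1997  0.2238] [ 0.567 -0.21   0.135] [ 0.652 -0.171  0.262]
 blue 1120 [ 0.6453 -0.1889  0.0798] [ 0.587 -0.226  0.03 ] [ 0.704 -0.164  0.245]<stdin>:26: RuntimeWarning: Mean of empty slice.
  ret = um.true_divide(
```

View pics/lev.png

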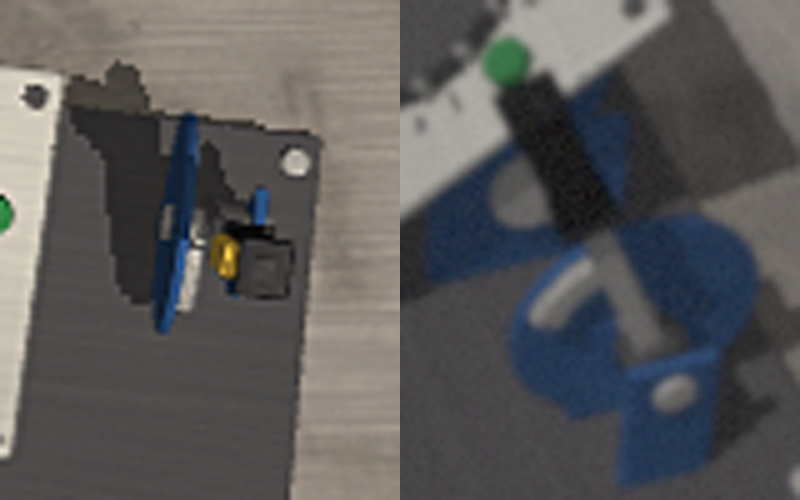

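```bash
cat >> h.py <<'E'
yaw=np.radians(-7.55); fc=np.array([.6235,.0111,.1255])
ex=np.array([np.cos(yaw),np.sin(yaw),0]); ey=np.array([-np.sin(yaw),np.cos(yaw),0]); ez=np.array([0,0,1.])
t=np.radians(35); n=-np.sin(t)*ex+np.cos(t)*ez; U=np.cross(ey,n)
O=np.array([*(fc-.075*ey)[:2],0])
def quat(z,y):
    x=np.cross(y,z); return R.from_matrix(np.c_[x,y,z]).as_quat()
def sel_rot(a):   # tool down the axis, tool x along the pointer direction or its opposite
    p=-np.cos(a)*U-np.sin(a)*ey          # pointer direction
    return quat(-n,np.cross(-n,p))
E
python3 - <<'E'
from h import *
from cell import r, optics
for nm,roi in (("top",(365,205,425,265)),("side",(320,240,400,340))):
    d=pickle.load(open(nm+".pkl","rb")); P=cloud(d)-O; H=hsv(d); v=H[...,2]
    L=np.stack([P@ex,P@ey,P@ez],-1)
    m=hull_roi(v.shape,*roi)&(v<60)&(L[...,2]>.17)&(L[...,1]<-.1)&(L[...,1]>-.16)
    X=L[m]; l=np.array([-np.sin(np.radians(20)),np.cos(np.radians(20))]); pe=np.array([l[1],-l[0]])
    along=X[:,[0,2]]@l; perp=X[:,[0,2]]@pe
    print(nm,m.sum(),"y pct",np.percentile(X[:,1],[3,20,50,80,97]).round(4),"along",np.percentile(along,[2,50,98]).round(4),"perp",np.percentile(perp,[3,25,50,75,97]).round(4))
    print(" top of grip", np.median(X[X[:,2]>.245],0).round(4) if (X[:,2]>.245).any() else None)
    if nm=="side": print(" bolt",L[309:318,366:375].reshape(-1,3)[::9].round(3).tolist())
d=pickle.load(open("top.pkl","rb")); P=cloud(d)
for u,v in ((381,338),(508,312),(165,218),(472,283)): print((u,v),P[v,u].round(3))
q0=np.array(r.current_q())
for a in (-.3,-.3+np.pi,1.95,1.95-np.pi):
    print(a,np.round(r.inverse_kinematics((fc+.046*n).tolist(),sel_rot(a).tolist()),3).tolist())
E
```

```text
top 91 y pct [-0.1415 -0.134  -0.1238 -0.1195 -0.1172] along [0.1678 0.2418 0.2474] perp [0.0585 0.0685 0.079  0.0829 0.0843]
 top of grip [-0.0138 -0.1231  0.2539]
side 399 y pct [-0.1443 -0.1425 -0.1407 -0.1367 -0.1243] along [0.1682 0.2158 0.2481] perp [0.06   0.0655 0.0709 0.0771 0.0826]
 top of grip [-0.0167 -0.1367  0.2545]
 bolt [[0.039, -0.152, 0.091], [0.039, -0.153, 0.089], [0.038, -0.155, 0.088], [0.04, -0.151, 0.08], [0.037, -0.158, 0.085], [0.038, -0.158, 0.082], [0.039, -0.156, 0.075], [0.039, -0.156, 0.073], [0.04, -0.154, 0.066]]
(381, 338) [ 0.347 -0.142  0.172]
(508, 312) [ 0.412 -0.493  0.054]
(165, 218) [0.64  0.378 0.183]
(472, 283) [ 0.495 -0.416  0.014]
-0.3 [-0.03, 0.394, 1.991, -0.379, 0.159, -0.813]
2.8415926535897933 [-0.03, 0.394, 1.991, -0.379, 0.159, 2.329]Traceback (most recent call last):
  File "<stdin>", line 16, in <module>
    return _wrapfunc(a, 'round', decimals=decimals, out=out)
    return _wrapit(obj, method, *args, **kwds)
    result = getattr(arr, method)(*args, **kwds)
TypeError: unsupported operand type(s) for *: 'NoneType' and 'float'
```

```bash
python3 - <<'E'
from h import *
from cell import r, optics
d=pickle.load(open("top.pkl","rb")); P=cloud(d)
m=(P[...,2]>.012)&(P[...,0]>.28)&(P[...,0]<.75)&(P[...,1]>-.55)&(P[...,1]<.0)
_,l,st,c=cv2.connectedComponentsWithStats(m.astype(np.uint8))
for k in range(1,len(st)):
    if st[k,4]>20: print(st[k],c[k].round(),P[l==k].mean(0).round(3),P[l==k][:,2].max().round(3))
a=-.3+np.pi
for h in (.046,.06,.08,.1,.12,.14,.16,.18):
    q=r.inverse_kinematics((fc+h*n).tolist(),sel_rot(a).tolist()); print(h,None if q is None else np.round(q,3).tolist())
l0=O-.13*ey+.0488*ex+.075*ez
for tilt in (-25,-20,-10,0):
  for th in (0,.48,.96):
    A=np.radians(20)+th; g=l0+.15*(-np.sin(A)*ex+np.cos(A)*ez)
    T=np.radians(tilt)+th; z=np.sin(T)*ex-np.cos(T)*ez
    for s in (1,-1):
        q=r.inverse_kinematics((g-.003*z).tolist(),quat(z,s*ey).tolist()); print(tilt,th,s,g.round(3),None if q is None else np.round(q,2).tolist())
E
```

```text
[ 320  189   94  104 5459] [358. 237.] [ 0.605 -0.101  0.102] 1.282
[459 194  13  19  90] [465. 203.] [ 0.721 -0.408  0.03 ] 1.282
[468 200  51  48 680] [491. 225.] [ 0.655 -0.474  0.034] 1.282
[500 271  26  17 266] [512. 279.] [ 0.499 -0.512  0.056] 1.282
[461 273  25  26 381] [473. 285.] [ 0.484 -0.407  0.051] 1.282
[487 300  41  34 810] [507. 317.] [ 0.401 -0.491  0.051] 1.282
[367 322  33  31 556] [382. 338.] [ 0.346 -0.148  0.14 ] 1.282
0.046 [-0.03, 0.394, 1.991, -0.379, 0.159, 2.329]
0.06 [-0.028, 0.362, 2.004, -0.342, 0.178, 2.293]
0.08 [-0.025, 0.314, 2.02, -0.3, 0.208, 2.252]
0.1 [-0.022, 0.267, 2.034, -0.266, 0.241, 2.219]
0.12 [-0.019, 0.219, 2.046, -0.239, 0.276, 2.193]
0.14 [-0.016, 0.172, 2.056, -0.217, 0.313, 2.172]
0.16 [-0.013, 0.124, 2.064, -0.199, 0.352, 2.155]
0.18 [-0.009, 0.077, 2.07, -0.184, 0.393, 2.142]
-25 0 1 [ 0.594 -0.192  0.216] [-0.35, 0.73, 1.18, -0.09, 1.66, -1.78]
-25 0 -1 [ 0.594 -0.192  0.216] [-0.35, 0.73, 1.18, -0.09, 1.66, 1.36]
-25 0.48 1 [ 0.535 -0.184  0.176] [-0.42, 0.45, 1.71, 0.02, 0.94, -1.87]
-25 0.48 -1 [ 0.535 -0.184  0.176] [-0.42, 0
[... 721 characters left out ...]
1 [ 0.535 -0.184  0.176] [-0.46, 0.36, 1.88, 0.17, 0.62, -2.02]
-10 0.48 -1 [ 0.535 -0.184  0.176] [-0.46, 0.36, 1.88, 0.17, 0.62, 1.13]
-10 0.96 1 [ 0.501 -0.179  0.114] [-0.57, 0.44, 2.25, 2.3, 0.42, 2.05]
-10 0.96 -1 [ 0.501 -0.179  0.114] [-0.57, 0.44, 2.25, 2.3, 0.42, -1.09]
0 0 1 [ 0.594 -0.192  0.216] [-0.39, 0.52, 1.48, -0.0, 1.14, -1.83]
0 0 -1 [ 0.594 -0.192  0.216] [-0.39, 0.52, 1.48, -0.0, 1.14, 1.32]
0 0.48 1 [ 0.535 -0.184  0.176] [-0.48, 0.33, 1.98, 0.41, 0.41, -2.27]
0 0.48 -1 [ 0.535 -0.184  0.176] [-0.48, 0.33, 1.98, 0.41, 0.41, 0.87]
0 0.96 1 [ 0.501 -0.179  0.114] [-0.61, 0.51, 2.32, 2.51, 0.69, 1.79]
0 0.96 -1 [ 0.501 -0.179  0.114] [-0.61, 0.51, 2.32, 2.51, 0.69, -1.35]
```

```bash
python3 - <<'E'
from h import *
from cell import r, optics
d=pickle.load(open("top.pkl","rb")); P=cloud(d); k=d["depth"]>0
X=P[322:353,367:400][k[322:353,367:400]]; X=X[(X[:,2]>.012)]; print("obst",len(X),X.min(0).round(3),X.max(0).round(3),np.histogram(X[:,2],8))
r.move_to((fc+.16*n).tolist(),sel_rot(-.3+np.pi).tolist())
print(r.current_t(),np.round(r.current_q(),3),r.current_tool_pos())
p,q=r.current_tool_pos(),r.current_ee_rot()
w=optics.get_image("wrist"); w["p"]=p;w["q"]=q; pickle.dump(w,open("wrist.pkl","wb")); cv2.imwrite("pics/w1.png",w["pixels"][...,::-1]); print(w["mount"].round(3),w["fx"],w["cx"],w["cy"])
E
```

```text
obst 555 [ 0.315 -0.183  0.014] [ 0.384 -0.117  0.187] (array([108,  31,   0,   0,   0,   0,   3, 413]), array([0.01352266, 0.03523645, 0.05695023, 0.07866402, 0.10037781,
       0.12209159, 0.14380538, 0.16551916, 0.18723295]))
2.425 [-0.012  0.125  2.064 -0.199  0.352  2.155] [0.53257412 0.02356092 0.25660224]
[[ 0.001 -0.955 -0.298  0.075]
 [ 1.     0.001 -0.    -0.001]
 [ 0.    -0.298  0.955 -0.121]
 [ 0.     0.     0.     1.   ]] 371.64829954431775 316.0190171886573 236.06620948804076
```

View pics/w1.png

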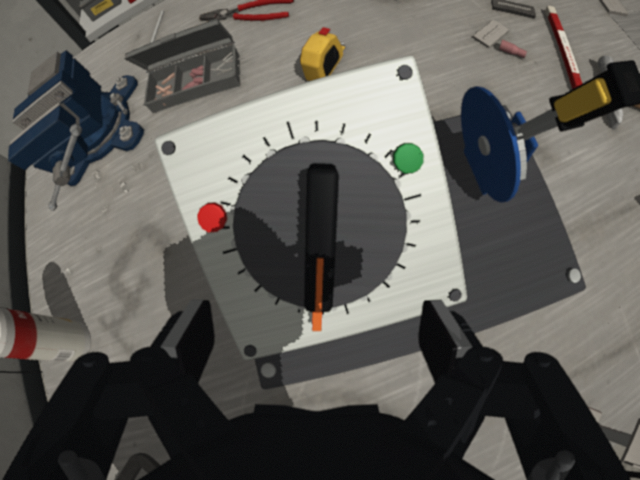

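```bash
cat >> h.py <<'E'
def wcast(w,u,v,pt,nn):   # fisheye ray onto the plane through pt
    x,y=(u-w["cx"])/w["fx"],(v-w["cy"])/w["fy"]; th=np.hypot(x,y)
    ray=np.array([np.sin(th)*x/th,np.sin(th)*y/th,np.cos(th)]); Rw=R.from_quat(w["q"]).as_matrix()
    o=Rw@w["mount"][:3,3]+w["p"]; ray=Rw@w["mount"][:3,:3]@ray
    return o+ray*((pt-o)@nn)/(ray@nn)
def dial(w):
    H=hsv(w); h,s,v=[H[...,i].astype(int) for i in range(3)]; out={}
    for nm,mm,off in (("green",(h>50)&(h<85)&(s>120)&(v>60),.009),("red",((h<5)|(h>174))&(s>140)&(v>120),.009),("orange",(h>=6)&(h<=16)&(s>140)&(v>90),.0155)):
        _,l,st,cc=cv2.connectedComponentsWithStats(mm.astype(np.uint8))
        best=None
        for k in range(1,len(st)):
            if st[k,4]<25: continue
            p=wcast(w,*cc[k],fc+off*n,n)-fc
            if .03<np.linalg.norm(p)<.12 and (best is None or st[k,4]>st[best,4]): best=k
        if best is None: continue
        pts=np.argwhere(l==best)[:,::-1]; Q=np.array([wcast(w,*p,fc+off*n,n)-fc for p in pts])
        rr=np.linalg.norm(Q,axis=1)
        q=Q[rr>rr.max()-.015].mean(0) if nm=="orange" else Q.mean(0)
        out[nm]=(np.arctan2(-q@ey,-q@U).round(4),(np.linalg.norm(q)*1000).round(1),(rr.max()*1000).round(1),len(pts),(q@U*1000).round(1),(q@ey*1000).round(1))
    return out
E
python3 - <<'E'
from h import *
w=pickle.load(open("wrist.pkl","rb")); print(dial(w))
H=hsv(w)
for a in ((303,170),(338,170),(306,255),(336,255)): 
    p=wcast(w,*a,fc+.054*n,n)-fc; print(a,(p@U*1000).round(1),(p@ey*1000).round(1))
E
```

```text
{'green': (np.float64(1.9218), np.float64(84.1), np.float64(95.1), 655, np.float64(28.8), np.float64(-78.5)), 'red': (np.float64(-1.9362), np.float64(84.4), np.float64(94.3), 539, np.float64(30.0), np.float64(78.4)), 'orange': (np.float64(-0.313), np.float64(83.8), np.float64(91.5), 417, np.float64(-78.3), np.float64(25.4))}
(303, 170) 46.8 -4.5
(338, 170) 40.5 -25.0
(306, 255) -6.5 10.3
(336, 255) -12.2 -8.3
```

```bash
python3 - <<'E'
from h import *
from cell import r, optics
a0=-.31
r.move_linear((fc+.046*n).tolist(),sel_rot(a0+np.pi).tolist(),vel=.08)
print(r.current_t(),r.current_tool_pos(),np.round(r.current_contact_force(),1))
r.set_gripper(0.0,squeeze=40)
print("open",r.current_opening(),r.current_finger_force(),np.round(r.current_contact_force(),1),np.round(r.current_torque(),2))
q=np.array(r.current_q())
d=0
for s in (.8,.8,.66):
    d+=s; qq=q.copy(); qq[5]-=d; r.set_joints(qq.tolist())
    e=R.from_quat(r.current_ee_rot())*R.from_quat(sel_rot(a0+d+np.pi)).inv()
    print(r.current_t(),"rot err",e.magnitude().round(3),"F",np.round(r.current_contact_force(),1),np.round(r.current_torque(),2),r.current_opening(),r.current_tool_pos())
    if e.magnitude()>.05 or np.linalg.norm(r.current_contact_force())>40: break
E
```

```text
4.05 [0.59734175 0.01461992 0.16361184] [-0.4 -0.2  1.5]
open 0.23035992978939807 42.8482586145401 [-10.8 -19.2  10.3] [-2.26  0.77 -1.56]Traceback (most recent call last):
  File "<stdin>", line 13, in <module>
AttributeError: 'float' object has no attribute 'round'
```

```bash
python3 - <<'E'
from h import *
from cell import r, optics
a0=-.31
def st(d):
    e=R.from_quat(r.current_ee_rot())*R.from_quat(sel_rot(a0+d+np.pi)).inv()
    print(r.current_t(),"rot err",e.as_rotvec()@n,"F",np.round(r.current_contact_force(),1),np.round(r.current_torque(),2),r.current_opening(),r.current_tool_pos())
    return e.magnitude()<.05
q=np.array(r.current_q()); d=.8
if st(d):
  for s in (.8,.66):
    d+=s; q[5]-=s; r.set_joints(q.tolist())
    if not st(d): break
  else:
    r.set_gripper(1.0); st(d)
    r.move_linear((fc+.17*n).tolist(),vel=.12)
    p,qq=r.current_tool_pos(),r.current_ee_rot()
    w=optics.get_image("wrist"); w["p"]=p;w["q"]=qq; pickle.dump(w,open("wrist2.pkl","wb")); cv2.imwrite("pics/w2.png",w["pixels"][...,::-1])
    print(dial(w),r.current_t(),r.current_q())
E
```

```text
5.4417 rot err -0.0002557325331329647 F [ 1.   7.3 -0. ] [0.96 0.28 0.74] 0.2286605484982908 [0.59644676 0.01347139 0.16313805]
6.225 rot err 0.0007232448079081969 F [-3.3  7.8 -0.6] [0.82 0.48 0.64] 0.22965584179938012 [0.59589311 0.01420859 0.16269149]
6.9 rot err 0.0008618778707929242 F [-7.2  8.6 -0.1] [0.96 0.78 0.73] 0.22581303149887727 [0.59522618 0.01422682 0.16220667]
7.55 rot err -0.0003259926878049937 F [-0.1 -0.5 -0.5] [ 0.08  0.29 -0.02] 1.0021263024559635 [0.59644843 0.01341139 0.16313457]
{'green': (np.float64(1.9166), np.float64(84.6), np.float64(94.3), 213, np.float64(28.5), np.float64(-79.1)), 'red': (np.float64(-2.7488), np.float64(117.7), np.float64(132.8), 158, np.float64(108.5), np.float64(44.9)), 'orange': (np.float64(1.913), np.float64(80.7), np.float64(88.2), 606, np.float64(26.6), np.float64(-74.6))} 8.7833 [-0.01009345  0.10263803  2.06569767 -0.19597737  0.37568781 -0.09622916]
```

View pics/w2.png

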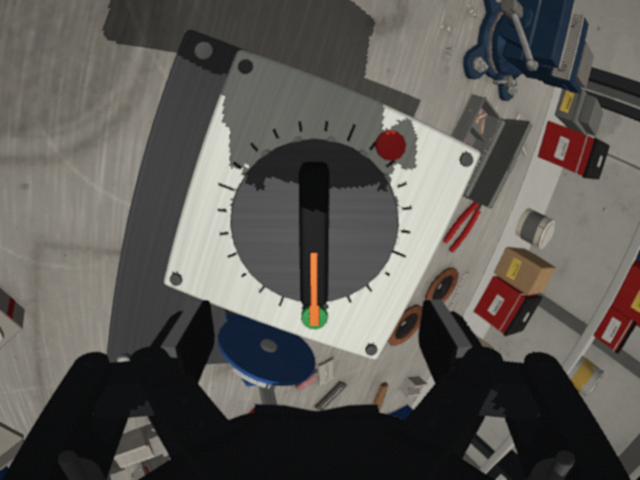

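```bash
cat >> h.py <<'E'
piv=O-.13*ey+.0488*ex+.075*ez
def lev(th,tilt,back=0,dy=.0005,s=-1,rad=.15,p=None):   # TCP pose for lever angle th, tool tilt (deg) at raised, turning with lever
    A=np.radians(20)+th; g=(piv if p is None else p)+rad*(-np.sin(A)*ex+np.cos(A)*ez)+dy*ey
    T=np.radians(tilt)+th; z=np.sin(T)*ex-np.cos(T)*ez
    return (g-(.003+back)*z).tolist(),quat(z,s*ey).tolist()
E
python3 - <<'E'
from h import *
from cell import r, optics
for tilt in (-40,-35,-30):
    print(tilt,"pre",np.round(r.inverse_kinematics(*lev(0,tilt,.1)),2))
    for th in (0,.5,.96,1.0):
        q=r.inverse_kinematics(*lev(th,tilt)); print(" ",th,None if q is None else np.round(q,2).tolist())
p=np.array(r.current_tool_pos()); r.move_linear((p+[0,0,.14]).tolist(),vel=.2)
r.move_to(*lev(0,-35,.11)); print(r.current_t(),np.round(r.current_q(),2))
p,qq=r.current_tool_pos(),r.current_ee_rot()
w=optics.get_image("wrist"); w["p"]=p;w["q"]=qq; pickle.dump(w,open("wrist3.pkl","wb")); cv2.imwrite("pics/w3.png",w["pixels"][...,::-1])
E
```

```text
-40 pre [-0.32  0.98  0.6  -0.15  2.24  1.33]
  0 [-0.33, 0.87, 1.0, -0.14, 1.96, 1.36]
  0.5 [-0.39, 0.55, 1.56, -0.05, 1.23, 1.33]
  0.96 [-0.47, 0.43, 1.97, 0.18, 0.5, 1.08]
  1.0 [-0.48, 0.43, 2.0, 0.24, 0.44, 1.02]
-35 pre [-0.32  0.91  0.71 -0.13  2.12  1.34]
  0 [-0.34, 0.82, 1.06, -0.12, 1.86, 1.36]
  0.5 [-0.4, 0.51, 1.62, -0.03, 1.12, 1.32]
  0.96 [-0.49, 0.41, 2.02, 0.32, 0.39, 0.94]
  1.0 [-0.49, 0.42, 2.05, 0.43, 0.33, 0.83]
-30 pre [-0.33  0.83  0.81 -0.11  2.01  1.35]
  0 [-0.34, 0.78, 1.12, -0.11, 1.76, 1.37]
  0.5 [-0.41, 0.47, 1.67, -0.01, 1.02, 1.3]
  0.96 [-0.5, 0.4, 2.07, 0.55, 0.29, 0.7]
  1.0 [-0.51, 0.41, 2.1, 0.77, 0.25, 0.48]
11.0083 [-0.32  0.92  0.67 -0.13  2.15  1.34]
```

View pics/w3.png

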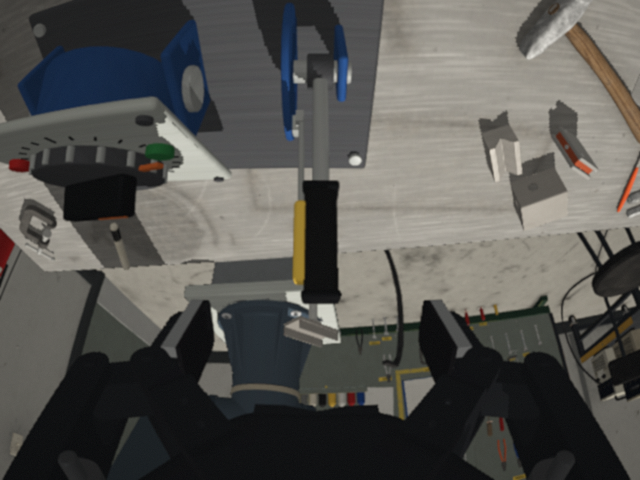

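```bash
python3 - <<'E'
from h import *
w=pickle.load(open("wrist3.pkl","rb"))
A=np.radians(20); l=-np.sin(A)*ex+np.cos(A)*ez; pe=np.cos(A)*ex+np.sin(A)*ez
for u,v in ((304,184),(340,184),(303,300),(340,300),(299,203),(299,283)):
    p=wcast(w,u,v,piv+.012*pe,pe)-piv; print((u,v),"along",(p@l*1000).round(1),"y",(p@ey*1000).round(1))
p=wcast(w,318,70,piv,ey); print("pivot bolt area (y plane)",((p-piv)@ex*1000).round(1),((p-piv)@ez*1000).round(1))
E
```

```text
(304, 184) along 114.7 y 10.3
(340, 184) along 114.7 y -13.5
(303, 300) along 191.2 y 10.1
(340, 300) along 191.2 y -12.2
(299, 203) along 128.4 y 13.3
(299, 283) along 180.8 y 12.6
pivot bolt area (y plane) -55.8 -109.6
```

```bash
python3 - <<'E'
from h import *
from cell import r, optics
dy=-.0008
def f(): return np.round(r.current_contact_force(),1)
r.move_linear(*lev(0,-35,0,dy),vel=.08); print("at",r.current_t(),f())
if np.linalg.norm(f())<10:
    r.set_gripper(0.0,squeeze=35); print("grip",r.current_opening()*85,r.current_finger_force(),f(),np.round(r.current_torque(),1))
    if 20<r.current_opening()*85<26:
        for th in np.arange(.12,.97,.12):
            r.move_linear(*lev(th,-35,0,dy),vel=.07)
            print(th.round(2),r.current_t(),f(),r.current_opening()*85)
            if np.linalg.norm(f())>50: break
E
```

```text
at 12.5833 [ 1.5  0.1 -0.1]
grip 21.549482125659367 38.00615452229977 [ 0.2 -5.7  0.8] [-0.4 -0.2  0.5]
0.12 13.6 [-3.3 -5.4  0.1] 21.621974548023694
0.24 14.0083 [-4.1 -4.7  0.9] 21.557036751729605
0.36 14.4167 [-4.8 -4.3  0.2] 21.50233630001548
0.48 14.825 [-5.7 -5.   1.4] 21.145512635124664
0.6 15.2333 [-6.9 -3.9  0.9] 21.31359618327617
0.72 15.6417 [-8.1 -5.5  0.8] 21.55737042073737
0.84 16.05 [-8.  -6.9 -0.8] 21.547406385889804
0.96 16.4583 [-14.8  -5.9  11.6] 21.5905759396265
```

```bash
python3 - <<'E'
from h import *
from cell import optics
s=optics.get_image("side"); cv2.imwrite("pics/s2.png",cv2.resize(s["pixels"][140:360,200:420],None,fx=2.6,fy=2.6)[...,::-1])
E
```

```text
(no output)
```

View pics/s2.png

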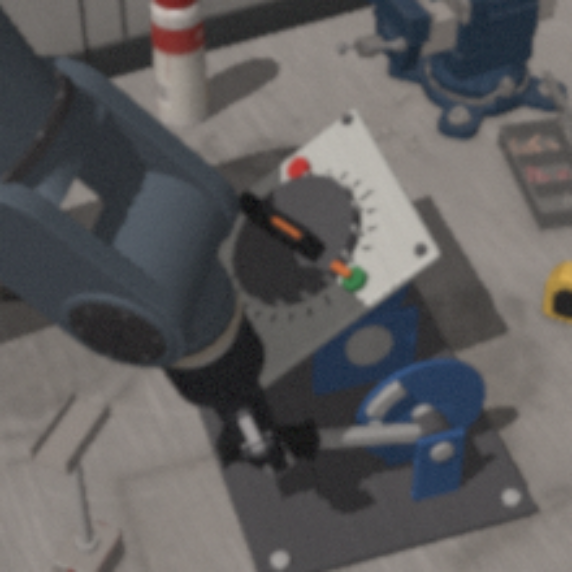

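```bash
python3 - <<'E'
from h import *
from cell import r, optics
r.set_gripper(1.0); print(np.round(r.current_contact_force(),1))
r.move_linear(lev(.96,-35,.13,-.0008)[0],vel=.12); print(r.current_t(),r.current_tool_pos(),np.round(r.current_contact_force(),1))
p,qq=r.current_tool_pos(),r.current_ee_rot()
w=optics.get_image("wrist"); w["p"]=p;w["q"]=qq; pickle.dump(w,open("wrist4.pkl","wb")); cv2.imwrite("pics/w4.png",w["pixels"][...,::-1])
print(dial(w))
E
```

```text
[ 0.9 -0.7 -1. ]
18.3833 [ 0.45598017 -0.17423336  0.23817646] [-1.1  0.5 -0.6]
{'red': (np.float64(-1.9283), np.float64(80.0), np.float64(86.5), 197, np.float64(27.8), np.float64(74.5)), 'orange': (np.float64(1.9136), np.float64(78.8), np.float64(86.3), 229, np.float64(26.0), np.float64(-72.8))}
```

View pics/w4.png

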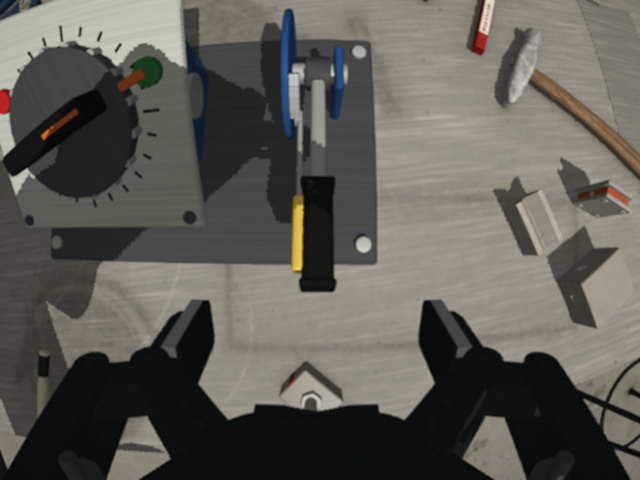

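```bash
python3 - <<'E'
from h import *
from cell import r, optics
d=optics.get_image("side"); P=cloud(d)-piv; L=np.stack([P@ex,P@ey,P@ez],-1); v=hsv(d)[...,2]
m=(d["depth"]>0)&(v<60)&(L[...,0]<-.11)&(L[...,0]>-.2)&(abs(L[...,1])<.016)&(L[...,2]>-.02)&(L[...,2]<.09)
X=L[m]; print(m.sum(),X.min(0).round(3),X.max(0).round(3),np.median(X,0).round(3))
c=(X.min(0)+X.max(0))/2; print("angle from raised",np.arctan2(-c[0],c[2])-np.radians(20))
if m.sum()>40 and np.arctan2(-c[0],c[2])-np.radians(20)>.9:
    print(r.hand_in(),r.current_t())
E
```

```text
443 [-0.188 -0.015  0.018] [-0.11   0.01   0.066] [-0.151 -0.01   0.048]
angle from raised 0.9457502788484067
the job is handed in; nothing more can be done
the job is handed in; nothing more can be done
```

The job is handed in. The selector was turned the short way (about 129°) and its pointer measures over the green stud. The brake lever is down at about 0.95 rad with its button out, and the arm is clear. I kept well away from the spray can and the V block but did not re-measure their positions.

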